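Roll a specimen jar under the barcode reader

ROBOT

A 7-joint arm with a two-finger parallel gripper is mounted at the origin on the work surface. World frame = base frame: x ahead of the robot, y to its left, z up, the work surface at z = 0. Lengths are in mm, angles in rad, forces in N, time in s.
With the tool pointing down it reaches from about 400 to 875 mm from the base axis. Payload 4.4 kg.
Tool frame: the origin (TCP) lies at the very end of the fingers, on their centre line; the grasp point (between the pads) lies 19 mm behind it; z points along the fingers, y is the direction in which the jaws open and shut (so a half turn about z gives the same grasp; the last joint's range is limited). The gripper opens to 85 mm and grips with 20 to 120 N. Pads are 22 mm wide; open, the fingers measure 114 mm over their backs; the gripper's body (76 mm by 85 mm) begins 54 mm behind the grasp point. The pads swing forward as they close: fully open they stand 13 mm farther back than shut.
Start: joints at [-1.319, 0.628, 0.038, 1.517, -0.027, 0.996, -0.02], TCP at [203.087, 617.474, 231.313] pointing down, gripper open.
Joint ranges: [-3.06, 3.06], [-0.37, 2.12], [-1.25, 1.32], [0.18, 2.47], [-1.1, 4.24], [0.23, 1.98], [-2.94, 2.94]. Speed limits (rad/s): [2.57, 2.57, 3.14, 3.14, 3.14, 3.14, 3.14].

INTERFACE

Orientations are given as [roll, pitch, yaw] about the fixed x, y, z axes, in that order (R = Rz(yaw) Ry(pitch) Rx(roll)).
In Python, from cell import ctrl gives the robot as it stands.
- The arm moves only by the shell command python3 -m pendant 'ROWS'. ROWS is JSON, a list of rows, each a list of 7 numbers: the shift along the world's x, y, z in m, then the turn, a rotation vector about the world's x, y, z in rad, then the opening, from -1 (shut) to 1 (fully open). A call has 1 to 8 rows; each row is the pose to reach, as a shift and turn from the pose commanded when the call began; what a row does not reach only later rows make up. A row lasts 1/10 s, in which the tool goes at most 50 mm and 8.59 degrees, less where a joint would pass 70% of its speed; a pose out of reach is approached as far as the arm can. A call with a gripper value outside its range is refused whole. The fingers move at their own pace and stop on an object; the grip force is fixed at half the most. Time passes only in rows, so rows that repeat a pose let the fingers close. It gives the time, the measured TCP pose, the force and the opening at its end, in the units of the state.
- ctrl.read_state(): the state, without advancing time (a new reading comes with each control period).
- ctrl.get_image(name): name is "scene" or "top" or "wrist"; returns the picture (420x560x3 uint8, blue, green, red); there is no depth.
- ctrl.get_calibration(name): a dict with "fx", "fy", "cx", "cy" (pixels), "R" (3x3) and "t" (3): a world point X has camera coordinates R X + t. Camera axes: x right, y down, z forward; pixel columns grow to the right and rows downward; lengths in mm; the calibration is good to about 2 mm. A picture is of the moment at which its call begins: read the wrist's pose just before it. get_calibration takes no time and is no camera call; for the wrist camera it gives the pose at the moment of the call.
- ctrl.finish_job(): hands the job in, once; it reports no verdict.
The state is a dict: "clock": time; "qpos": joint angles; "qd": joint speeds; "tau": joint torques, N m; "eef_pos": TCP position; "tool_rot": TCP orientation; "force": force on the tool from outside, world axes, zero at the start; "torque": the same for the moment, N m; "width": finger opening in mm.
Only numpy, scipy, OpenCV 4.12 (cv2) and the standard library are available. Lean on these libraries where they do the work, as an engineer would, in place of code of your own. Each camera call takes 0.05 s, during which the arm holds its last target. There are 200 camera calls.

TASK

Clear the taped reading frame first: set the green-banded objective canister back upright in the empty middle bay of its lens tray, without dropping it. Then roll the white specimen jar along the bench into the frame, fingertips on its top only and never lifting it or letting it run away, until its yellow barcode label faces straight up inside the frame, and leave it lying still. Leave the other canisters, the oil bottle and the slide box where they are.

Things in the scene. Friction and masses are not known exactly. Their poses are not given: they have to be found in the camera images.
- jar: White closed jar lying on its side, 0.4 to 0.7 kg, on the +y side of the frame. Wall: radius 46 mm, 106 mm long; it rolls on this. At one end a blue lid, radius 43.5 mm, reaches 27 mm further. Origin: on the axis, halfway along the wall, 46 mm above the bench. x: along the axis to the lid (away from the robot). z: out through the label's middle. It rolls easily, square to its axis.
- jar_label (a point): Middle of the jar's yellow barcode label (60 mm along the axis, 58 mm round the wall), on the wall 46 mm from the axis. It starts turned down; rolling towards the frame (-y) by about 200 degrees, some 160 mm, brings it up inside the frame. A red seal tape runs from it over the lid to the lid's end.
- jar_lid (a point): Centre of the end face of the jar's blue lid, on the axis, 80 mm from the jar's origin. Seen from here the red seal tape on the lid shows which way the label faces. A fingertip that carries the jar's top along moves twice as far as the jar; it can do so from about 20 degrees behind the top line to 20 degrees past it, then it must be lifted and set back.
- station: Fixed reading station: a rectangle of flat blue tape on the bench, 190 mm along y by 150 mm along x, and on its +x side a grey barcode imager on a black stand, 170 to 305 mm from the frame's middle, 70 mm wide (foot 120 mm), 235 mm high. Origin: the frame's middle, on the bench. x: to the imager, away from the robot. y: along the rolling path, towards the jar's start. z up.
- canister: Black objective canister with a green band and a green dot on its cap, a closed cylinder 46 mm in diameter and 84 mm tall, 0.16 kg, standing upright in the taped frame. Origin: centre of its underside; z along its axis, up.
- tray: Fixed grey lens tray, 236 mm along x, 84 mm along y, 30 mm high, walls and floor 4 mm; two dividers, rim high, make a row of three bays along x, each 73 by 76 mm inside. The middle bay is empty; the outer ones, 77 mm to each side, hold canisters. Origin: centre of the underside, below the middle bay's middle. It stands at the left or right end of the work area.
- rack: White reagent rack with three bottles, fixed, 230 mm along x, 80 mm along y, 96 mm high, at the end opposite to the tray. Origin: centre of its underside.
- canister_yellow: Bystander: the same kind of canister, yellow band, upright in the tray's outer bay on its -x side. Origin: centre of its underside.
- canister_red: Bystander: the same kind of canister, red band, upright in the tray's outer bay on its +x side. Origin: centre of its underside.
- oil: Bystander: small brown immersion-oil bottle with a white cap, 34 mm in diameter, 62 mm tall, upright beyond the lid end of the jar. Origin: centre of its underside.
- slidebox: Bystander: orange slide box, 46 mm along x, 100 mm along y, 34 mm high, on the robot's side of the rolling path. Origin: centre of its underside.

How it is judged:
By the outcome, as a careful person would: the job done as asked, in the order asked, and still so for the second after the job is handed in, with the robot touching nothing.
It also fails if it takes over 64 s, if anything falls off the work surface, if the arm or the gripper's body presses on something with over 40 N, if the wrist force passes 120 N, or if a joint passes its speed limit or range.

## Working session

There is one attempt and no reset: what is moved stays moved. The work goes in short steps, Python scripts to look and compute and a shell command to move; the robot and the scene stay as the last step left them, time stands still between calls to the robot, and variables do not carry over. Pictures are saved under pics/ and viewed, about 8 in all and at most 12, crops included, and the job is handed in when it is done.

```bash
mkdir -p pics; ls
cat > h.py <<'E'
from cell import ctrl
import numpy as np, cv2
def ray(c,u,v):
    R=np.array(c["R"]);t=np.array(c["t"]).ravel()
    d=R.T@np.array([(u-c["cx"])/c["fx"],(v-c["cy"])/c["fy"],1.]);return -R.T@t,d
def at(c,u,v,z):
    o,d=ray(c,u,v);return np.round(o+d*(z-o[2])/d[2],1)
def px(c,X):
    p=np.array(c["R"])@np.array(X,float)+np.array(c["t"]).ravel();return np.round([c["fx"]*p[0]/p[2]+c["cx"],c["fy"]*p[1]/p[2]+c["cy"]],1)
E
python3 - <<'E'
from h import *
a=ctrl.get_image("top");b=ctrl.get_image("scene")
cv2.imwrite("pics/top0.png",a);cv2.imwrite("pics/scene0.png",b)
for n in("top","scene"):
    c=ctrl.get_calibration(n);print(n,c)
s=ctrl.read_state();print(s)
E
```

```text
pics
top {'fx': 435.5557541352219, 'fy': 435.5557541352219, 'cx': 280.5962686959605, 'cy': 212.98849845899113, 'R': array([[-0.01015295, -0.99984186,  0.01460046],
       [-0.98535878,  0.00751863, -0.17032777],
       [ 0.17019106, -0.01611602, -0.98527929]]), 't': array([1.71976156e-01, 5.77589755e+02, 9.09827759e+02])}
scene {'fx': 394.25998533596066, 'fy': 394.25998533596066, 'cx': 282.21826755679746, 'cy': 209.3671489970356, 'R': array([[ 0.16182091,  0.98669282, -0.01585168],
       [ 0.60348036, -0.11165682, -0.78952151],
       [-0.78078515,  0.11819491, -0.61351815]]), 't': array([ -94.79116972, -275.67758321, 1516.90935172])}
{'clock': 0.1, 'qpos': array([-1.31879335,  0.62926808,  0.03842129,  1.51827   , -0.02700987,
        0.99630255, -0.01999174]), 'qd': array([-0.00018134, -0.00172304, -0.00090393, -0.00256319, -0.0015922 ,
       -0.00047612,  0.00060129]), 'tau': array([ 4.23846301e-03, -5.64530146e+01,  1.23113092e+00, -1.93971115e+01,
        1.14109222e-02,  5.44194714e-03,  4.37644417e-06]), 'eef_pos': array([202.89116426, 616.92940205, 230.47061265]), 'tool_rot': array([-3.13986163e+00, -3.72180571e-06,  2.82381151e+00]), 'force': array([ 0.33744747,  0.70733033, -0.3896153 ]), 'torque': array([-0.02812667, -0.023493  , -0.03177799]), 'width': 85.34126231242945}
```

View pics/top0.png

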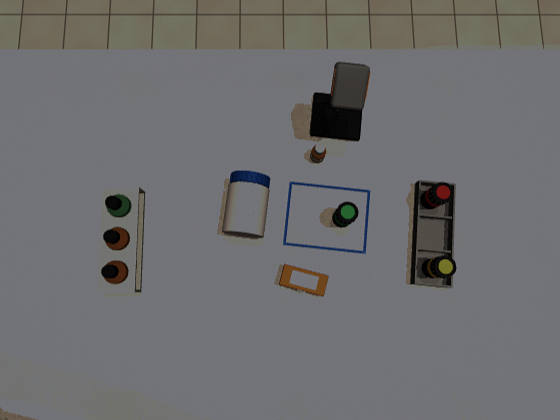

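View pics/scene0.png

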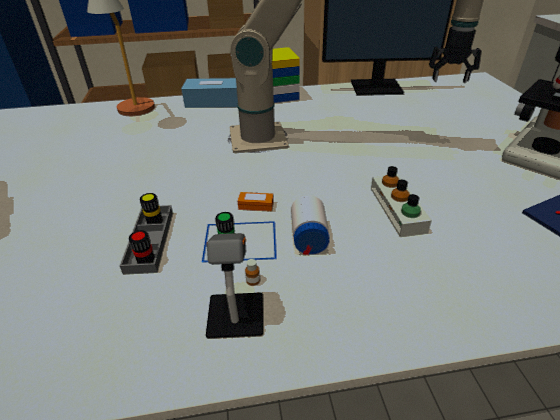

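The top view shows the frame with corners (289,183), (369,190), (365,251), (285,244), the green cap at (348,212), the tray at the right, and the jar at about (247,205) with its lid up the image. In the scene view the lid end is at (312,237), with red tape at its lower left.

Run:
```python
from h import *
c=ctrl.get_calibration("top")
for n,u,v,z in [("f",289,183,0),("f",369,190,0),("f",365,251,0),("f",285,244,0),("can",348,212,84),("red",443,192,84),("yel",446,267,84),("jarlidL",231,175,46),("jarlidR",270,178,46),("jarnearL",225,234,46),("jarnearR",264,238,46),("t",419,181,30),("t",455,183,30),("t",451,287,30),("t",412,284,30),("oilcap",320,149,62),("box",283,266,34),("box",328,273,34),("box",324,295,34),("box",280,288,34),("bar",352,65,235)]: print(n,at(c,u,v,z))
a=cv2.imread("pics/top0.png");b=cv2.imread("pics/scene0.png")
A=cv2.resize(a[140:310,200:470],None,fx=2.9,fy=2.9,interpolation=cv2.INTER_CUBIC)
cv2.imwrite("pics/top0c.png",np.clip(A*1.6,0,255).astype(np.uint8))
B=cv2.resize(b[180:300,190:350],None,fx=5,fy=5,interpolation=cv2.INTER_CUBIC)
cv2.imwrite("pics/scene0c.png",np.clip(B*1.3,0,255).astype(np.uint8))
```

```text
f [657.4 -26.2   0. ]
f [ 639.3 -213.8    0. ]
f [ 496.3 -198.2    0. ]
f [514.  -15.1   0. ]
can [ 572.7 -147.9   84. ]
red [ 614.8 -354.4   84. ]
yel [ 454.5 -348.9   84. ]
jarlidL [665.4 105.2  46. ]
jarlidR [657.9  17.9  46. ]
jarnearL [532.4 117.1  46. ]
jarnearR [522.9  31.9  46. ]
t [ 652.8 -322.7   30. ]
t [ 647.6 -405.2   30. ]
t [ 413.1 -377.9   30. ]
t [ 420.5 -292.3   30. ]
oilcap [719.8 -94.2  62. ]
box [462.2  -9.3  34. ]
box [ 446.1 -107.7   34. ]
box [398.8 -97.6  34. ]
box [414.8  -2.2  34. ]
bar [ 827.7 -139.5  235. ]
```

View pics/top0c.png

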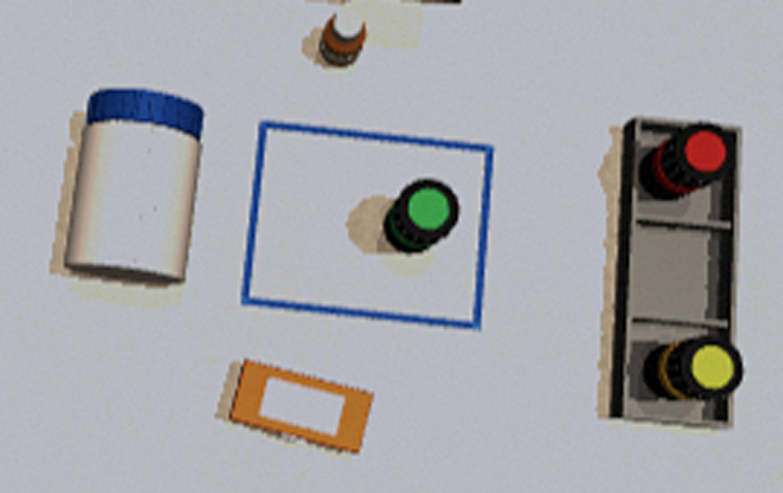

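View pics/scene0c.png

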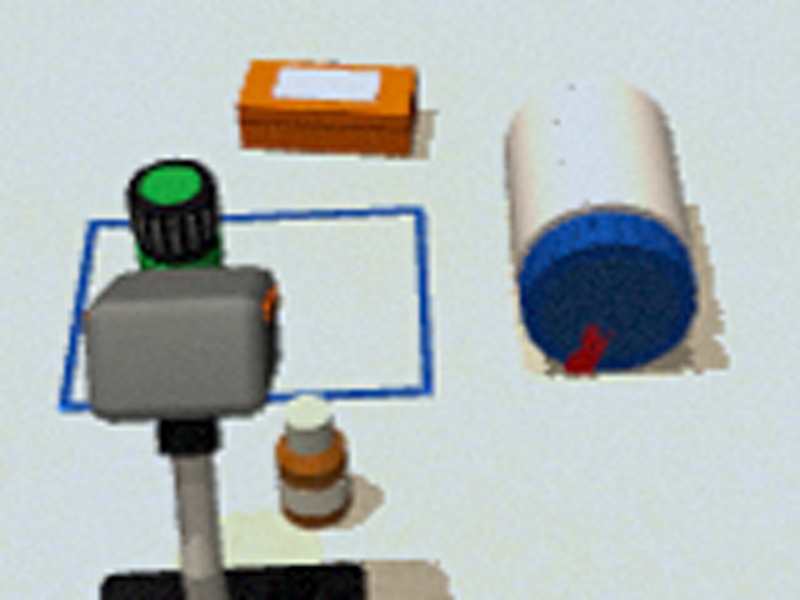

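Jar yaw comes out around -5.5°, which matches the frame's yaw, and the measured length and diameter match the given sizes. The lid tape points down and about 20° toward -y, consistent with the 200° roll given. Next I'll move above the green canister.

```bash
R='[0.17,-0.355,0,0,0,0,1]'
python3 -m pendant '[[0.02,-0.042,0,0,0,0,1],[0.04,-0.084,0,0,0,0,1],[0.06,-0.126,0,0,0,0,1],[0.08,-0.168,0,0,0,0,1],[0.1,-0.21,0,0,0,0,1],[0.12,-0.252,0,0,0,0,1],[0.14,-0.294,0,0,0,0,1],[0.16,-0.336,0,0,0,0,1]]'
python3 -m pendant '[[0.02,-0.042,0,0,0,0.03,1],[0.04,-0.084,0,0,0,0.06,1],[0.06,-0.126,0,0,0,0.09,1],[0.08,-0.168,0,0,0,0.12,1],[0.1,-0.21,0,0,0,0.15,1],[0.12,-0.252,0,0,0,0.18,1],[0.14,-0.294,0,0,0,0.19,1],[0.16,-0.336,0,0,0,0.19,1]]'
python3 -m pendant '[[0.02,-0.042,-0.01,0,0,0,1],[0.04,-0.075,-0.02,0,0,0,1],[0.05,-0.092,-0.03,0,0,0,1],[0.05,-0.092,-0.03,0,0,0,1],[0.05,-0.092,-0.03,0,0,0,1]]'
python3 - <<'E'
from h import *
c=ctrl.get_calibration("wrist");a=ctrl.get_image("wrist");cv2.imwrite("pics/w1.png",a)
np.save("w1.npy",c,allow_pickle=True)
s=ctrl.read_state();print(s["eef_pos"],s["tool_rot"],s["force"],np.round(s["qpos"],2))
print(px(c,[572.7,-147.9,84]))
E
```

```text
clock: 0.9
eef_pos: [363.4, 279.6, 231.2]
tool_rot: [-3.141, -0.0, 2.824]
force: [1.5, 0.3, -0.4]
width: 85.3
clock: 1.7
eef_pos: [523.4, -56.3, 231.1]
tool_rot: [3.141, -0.001, 3.014]
force: [0.6, -0.3, -0.9]
width: 85.8
clock: 2.2
eef_pos: [572.4, -146.1, 200.6]
tool_rot: [3.141, -0.002, 3.013]
force: [0.9, 0.7, -0.5]
width: 85.2
[ 572.55730752 -145.1481247   201.15361818] [ 3.14051691e+00 -1.26389896e-03  3.01485256e+00] [ 0.42451731  0.58315045 -0.59698368] [ 0.16  0.58  0.07  1.72 -0.05  0.84  1.69]
[278.2 211.7]
```

View pics/w1.png

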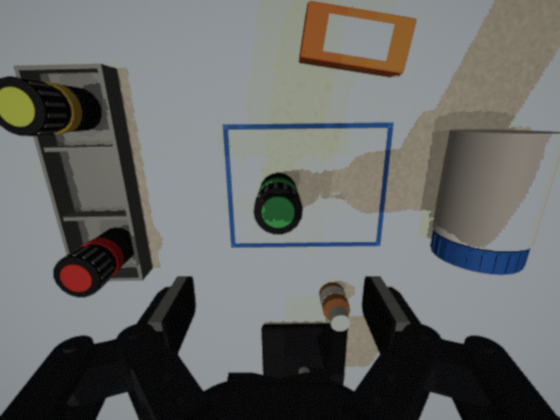

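The wrist view shows the green cap at (278,212), where the top-camera estimate predicts it. The frame corners are (224,125), (392,124), (380,243), (233,246), and the tray dividers run (46,149)-(111,145) and (65,216)-(128,213).

```bash
python3 - <<'E'
from h import *
c=np.load("w1.npy",allow_pickle=True).item()
for n,u,v,z in [("can",278,212,84),("f",224,125,0),("f",392,124,0),("f",380,243,0),("f",233,246,0),("t",17,67,30),("t",104,66,30),("t",152,277,30),("d",46,149,30),("d",111,145,30),("d",65,216,30),("d",128,213,30),("red",77,278,84),("yel",17,108,84),("lid",432,232,46),("lid",529,250,46),("near",444,132,46),("near",556,130,46)]: print(n,at(c,u,v,z))
E
python3 -m pendant '[[0,-0.001,-0.03,0,0,0,1],[0,-0.002,-0.07,0,0,0,1],[0,-0.002,-0.11,0,0,0,1],[0,-0.002,-0.15,0,0,0,1],[0,-0.002,-0.153,0,0,0,1],[0,-0.002,-0.153,0,0,0,1]]'
```

```text
can [ 573.  -148.1   84. ]
f [ 491.6 -198.     0. ]
f [514.6 -13.1   0. ]
f [657.6 -28.9   0. ]
f [ 637.7 -214.4    0. ]
t [ 414.  -378.6   30. ]
t [ 423.9 -296.    30. ]
t [ 652.4 -311.8   30. ]
d [ 491.1 -380.5   30. ]
d [ 495.8 -312.3   30. ]
d [ 564.2 -387.6   30. ]
d [ 569.9 -316.6   30. ]
red [ 615.8 -356.2   84. ]
yel [ 456.1 -349.5   84. ]
lid [629.3  12.7  46. ]
lid [664.9 120.   46. ]
near [525.2  20.1  46. ]
near [537.3 127.4  46. ]
clock: 2.85
eef_pos: [572.9, -147.2, 48.7]
tool_rot: [3.141, -0.001, 3.015]
force: [0.5, 0.5, -0.8]
width: 85.4
```

```bash
python3 -m pendant '[[0,-0.001,0,0,0,0,-1],[0,-0.001,0,0,0,0,-1],[0,-0.001,0,0,0,0,-1],[0,-0.001,0,0,0,0,-1],[0,-0.001,0,0,0,0,-1],[0,-0.001,0,0,0,0,-1],[0,-0.001,0,0,0,0,-1]]'
python3 -m pendant '[[0,0,0.02,0,0,0,-1],[0,0,0.05,0,0,0,-1],[0,0,0.08,0,0,0,-1],[0,0,0.09,0,0,0,-1],[0,0,0.09,0,0,0,-1]]'
```

```text
clock: 3.55
eef_pos: [574.6, -149.6, 50.5]
tool_rot: [3.142, 0.004, 3.014]
force: [-1.5, 0.4, 7.6]
width: 45.2
clock: 4.05
eef_pos: [574.2, -149.8, 140.2]
tool_rot: [-3.141, 0.004, 3.014]
force: [-1.3, -0.6, -1.9]
width: 45.0
```

```bash
python3 -m pendant '[[-0.008,-0.035,0,0,0,0,-1],[-0.016,-0.075,0,0,0,0,-1],[-0.024,-0.115,0,0,0,0,-1],[-0.032,-0.155,0,0,0,0,-1],[-0.04,-0.19,0,0,0,0,-1],[-0.042,-0.2,0,0,0,0,-1],[-0.042,-0.2,0,0,0,0,-1],[-0.042,-0.2,0,0,0,0,-1]]'
python3 - <<'E'
from h import *
c=ctrl.get_calibration("wrist");a=ctrl.get_image("wrist");b=ctrl.get_image("top")
ct=ctrl.get_calibration("top")
np.save("w2.npy",c,allow_pickle=True)
cv2.imwrite("pics/w2.png",np.hstack([cv2.resize(a,(480,360)),cv2.resize(b[150:310,390:480],(203,360))]))
E
```

```text
clock: 4.85
eef_pos: [531.1, -347.3, 137.1]
tool_rot: [3.139, -0.002, 3.015]
force: [0.7, 0.5, -1.6]
width: 44.7
```

View pics/w2.png

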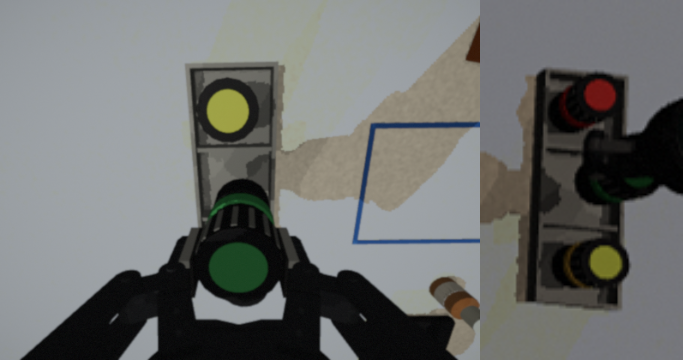

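The wrist view shows the canister over the middle bay. The upper divider is at (197,150)-(272,147) and the lower divider's left end is at (203,228). I'll check the bay centre and then lower.

Run:
```python
from h import *
c=np.load("w2.npy",allow_pickle=True).item();k=560/480
for u,v in [(197,150),(273,147),(203,228),(186,65),(279,63)]: print(at(c,u*k,v*k,30))
```

```text
[ 490.6 -385.3   30. ]
[ 497.3 -310.2   30. ]
[ 577.  -394.4   30. ]
[ 413.9 -381.2   30. ]
[ 422.9 -298.6   30. ]
```

```bash
python3 -m pendant '[[0.002,-0.003,-0.02,0,0,0,-1],[0.002,-0.003,-0.045,0,0,0,-1],[0.002,-0.003,-0.065,0,0,0,-1],[0.002,-0.003,-0.075,0,0,0,-1],[0.002,-0.003,-0.079,0,0,0,-1],[0.002,-0.003,-0.081,0,0,0,-1],[0.002,-0.003,-0.081,0,0,0,-1]]'
```

```text
clock: 5.65
eef_pos: [533.7, -352.5, 58.0]
tool_rot: [-3.141, 0.001, 3.014]
force: [0.0, 0.6, -1.9]
width: 44.4
```

```bash
python3 -m pendant '[[0,0,-0.001,0,0,0,-1],[0,0,-0.002,0,0,0,-1],[0,0,-0.003,0,0,0,-1],[0,0,-0.003,0,0,0,-1],[0,0,-0.003,0,0,0,-1]]'
```

```text
clock: 6.15
eef_pos: [533.3, -352.7, 54.7]
tool_rot: [-3.141, 0.001, 3.014]
force: [0.2, -0.6, 0.4]
width: 44.8
```

```bash
python3 -m pendant '[[0,0,-0.0005,0,0,0,-0.2],[0,0,-0.0005,0,0,0,0.3],[0,0,-0.0005,0,0,0,0.7],[0,0,-0.0005,0,0,0,1],[0,0,-0.0005,0,0,0,1],[0,0,-0.0005,0,0,0,1],[0,0,-0.0005,0,0,0,1]]'
python3 -m pendant '[[0,0,0.02,0,0,0,1],[0,0,0.05,0,0,0,1],[0,0,0.09,0,0,0,1],[0,0,0.13,0,0,0,1],[0,0,0.15,0,0,0,1],[0,0,0.15,0,0,0,1]]'
python3 - <<'E'
from h import *
a=ctrl.get_image("wrist");b=ctrl.get_image("scene");c=ctrl.get_calibration("wrist")
np.save("w3.npy",c,allow_pickle=True)
cv2.imwrite("pics/w3.png",np.hstack([a[:,:400],cv2.resize(b[180:280,110:205],(399,420))]))
E
```

```text
clock: 6.85
eef_pos: [533.1, -352.5, 53.7]
tool_rot: [3.142, -0.0, 3.014]
force: [0.1, -0.1, 0.3]
width: 85.1
clock: 7.45
eef_pos: [535.0, -353.9, 207.8]
tool_rot: [-3.139, 0.007, 3.014]
force: [0.4, -0.1, 0.4]
width: 85.4
```

View pics/w3.png

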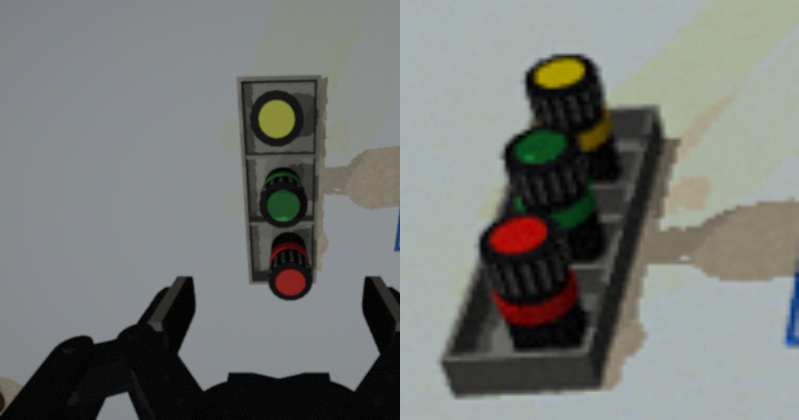

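The canister stands upright in the middle bay, with its green cap at (284,205) between the other two. That is 7 pictures viewed. Next I'll go above the jar and turn the jaws along its axis.

```bash
python3 -m pendant '[[0.003,0.025,0,0,0,-0.1,1],[0.006,0.055,0,0,0,-0.2,0.5],[0.009,0.085,0,0,0,-0.3,0],[0.012,0.115,0,0,0,-0.4,0],[0.015,0.145,0,0,0,-0.5,0],[0.018,0.175,0,0,0,-0.6,0],[0.021,0.205,0,0,0,-0.7,0],[0.024,0.235,0,0,0,-0.8,0]]'
python3 -m pendant '[[0.003,0.03,0,0,0,-0.1,0],[0.006,0.06,0,0,0,-0.2,0],[0.009,0.09,0,0,0,-0.3,0],[0.012,0.12,0,0,0,-0.4,0],[0.015,0.15,-0.01,0,0,-0.5,0],[0.018,0.175,-0.02,0,0,-0.6,0],[0.022,0.195,-0.04,0,0,-0.7,0],[0.024,0.202,-0.06,0,0,-0.74,0]]'
python3 -m pendant '[[0,0,-0.015,0,0,0,0],[0,0,-0.025,0,0,0,0],[0,0,-0.025,0,0,0,0],[0,0,-0.025,0,0,0,0]]'
python3 - <<'E'
from h import *
print(np.round(ctrl.read_state()["qpos"],2), ctrl.get_calibration("wrist")["R"].round(2).tolist())
for n in("top","scene","wrist"): cv2.imwrite(f"pics/{n}4.png",ctrl.get_image(n))
E
```

```text
clock: 8.35
eef_pos: [555.9, -116.1, 202.0]
tool_rot: [-3.139, -0.002, 2.21]
force: [1.6, -0.5, 0.4]
width: 42.7
clock: 9.15
eef_pos: [580.1, 87.8, 141.4]
tool_rot: [-3.139, -0.0, 1.475]
force: [0.1, 0.7, -0.3]
width: 42.7
clock: 9.55
eef_pos: [580.9, 83.8, 118.6]
tool_rot: [-3.141, 0.001, 1.473]
force: [-0.0, 0.0, 0.4]
width: 42.7
[-0.46  0.73  0.44  1.81 -0.44  0.71  0.12] [[1.0, -0.1, -0.0], [-0.09, -0.94, 0.33], [-0.03, -0.33, -0.94]]
```

```bash
python3 -m pendant '[[0,0,-0.01,0,0,0,0],[0,0,-0.018,0,0,0,0],[0,0,-0.021,0,0,0,0],[0,0,-0.023,0,0,0,0],[0,0,-0.024,0,0,0,0],[0,0,-0.024,0,0,0,0]]'
python3 -m pendant '[[0,0,-0.001,0,0,0,0],[0,0,-0.002,0,0,0,0],[0,0,-0.002,0,0,0,0]]'
```

```text
clock: 10.3
eef_pos: [581.1, 84.4, 94.7]
tool_rot: [-3.142, 0.0, 1.474]
force: [-0.0, 0.0, 0.3]
width: 42.9
clock: 10.6
eef_pos: [581.1, 84.5, 92.8]
tool_rot: [-3.142, -0.0, 1.474]
force: [0.2, 0.5, 0.7]
width: 42.8
```

```bash
python3 -m pendant '[[0,0,-0.001,0,0,0,0],[0,0,-0.002,0,0,0,0],[0,0,-0.002,0,0,0,0]]'
```

```text
clock: 10.9
eef_pos: [581.0, 84.5, 90.7]
tool_rot: [-3.141, -0.0, 1.474]
force: [0.9, -0.3, 0.1]
width: 42.7
```

```bash
for i in 1 2; do python3 -m pendant '[[0,0,-0.001,0,0,0,0],[0,0,-0.001,0,0,0,0]]' | grep -E 'pos|force'; done
```

```text
eef_pos: [581.2, 84.5, 90.0]
force: [-0.9, 0.4, 2.2]
eef_pos: [581.2, 84.8, 89.8]
force: [-1.0, 0.3, 8.9]
```

Contact is at about z 90 with 9 N. First I'll try a short rolling stroke.

```bash
python3 -m pendant '[[-0.0002,-0.002,0,0,0,0,0],[-0.0006,-0.006,0,0,0,0,0],[-0.001,-0.011,0,0,0,0,0],[-0.0015,-0.016,0,0,0,0,0],[-0.002,-0.019,0,0,0,0,0],[-0.002,-0.02,0,0,0,0,0],[-0.002,-0.02,0,0,0,0,0]]'
python3 - <<'E'
from h import *
for n in("top","scene","wrist"): cv2.imwrite(f"pics/{n}5.png",ctrl.get_image(n))
c=ctrl.get_calibration("scene")
ims=[]
for k in(4,5):
    b=cv2.imread(f"pics/scene{k}.png");r=b[225:262,285:335].astype(int)
    # red tape
    m=(r[...,2]>r[...,0]+40)&(r[...,2]>r[...,1]+40); v,u=np.nonzero(m); print("red",len(u),u.mean()+285,v.mean()+225)
    ims.append(cv2.resize(b[185:275,270:350],(400,450),interpolation=cv2.INTER_CUBIC))
cv2.imwrite("pics/roll5.png",np.hstack(ims))
E
```

```text
clock: 12.0
eef_pos: [578.7, 64.3, 90.1]
tool_rot: [-3.141, -0.001, 1.473]
force: [-3.4, -0.2, 11.5]
width: 42.7
red 42 306.7857142857143 250.57142857142858
red 35 305.6857142857143 251.14285714285714
```

View pics/roll5.png

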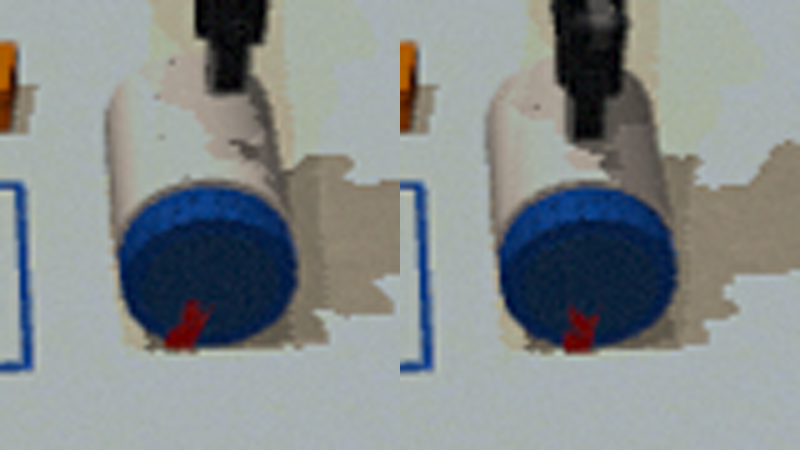

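The left panel is before the stroke and the right is after. The jar moved left with the tip and the tape turned toward straight down, so it is rolling. I'll write a tracker from the lid silhouette and tape.

```bash
cat > trk.py <<'E'
from h import *
from scipy.optimize import least_squares
def lid(b,c,x0=660.,y0=61.):
    h=cv2.cvtColor(b,cv2.COLOR_BGR2HSV).astype(int);H,S,V=h[...,0],h[...,1],h[...,2]
    m=((H>100)&(H<130)&(S>130)).astype(np.uint8)
    n,l,st,ce=cv2.connectedComponentsWithStats(m)
    p=px(c,[x0,y0,46]) 
    k=min((i for i in range(1,n) if st[i,4]>250),key=lambda i:np.hypot(*(ce[i]-p)))
    return l==k,st[k]
def model(c,ctr,yaw,r=43.5):
    a=np.array([np.cos(yaw),np.sin(yaw),0]);s=np.array([-np.sin(yaw),np.cos(yaw),0])
    th=np.linspace(0,2*np.pi,90);P=[]
    for back in(0,27):
        for t in th:P.append(px(c,ctr-back*a+r*(np.cos(t)*s+np.sin(t)*np.array([0,0,1]))))
    return np.array(P)
def track(b,y0=61.,yaw=-0.095,name="scene"):
    c=ctrl.get_calibration(name);m,st=lid(b,c,y0=y0)
    L,R=st[0]-.5,st[0]+st[2]-.5;T=st[1]-.5
    # solve lid-end centre x,y from left/right/top extents
    f=lambda q:(lambda P:[P[:,0].min()-L,P[:,0].max()-R,P[:,1].min()-T])(model(c,np.array([q[0],q[1],46.]),yaw))
    s=least_squares(f,[660,y0],diff_step=1e-3);ctr=np.array([*s.x,46.])
    r=b.astype(int);red=(r[...,2]>r[...,0]+35)&(r[...,2]>r[...,1]+35)
    v,u=np.nonzero(red);a=np.array([np.cos(yaw),np.sin(yaw),0]);sd=np.array([-np.sin(yaw),np.cos(yaw),0]);ang=[]
    for U,W in zip(u,v):
        o,d=ray(c,U,W);X=o+d*(((ctr-o)@a)/(d@a))-ctr;rad=np.hypot(X@sd,X[2])
        if 10<rad<46: ang.append([X@sd,X[2]])
    A=np.mean(ang,0) if ang else [np.nan]*2
    # angle of label from up, positive toward +y ; must decrease to 0 via +y side
    print(name,"lid end",ctr[:2].round(1),"res",np.round(s.fun,1),"label angle from up (+ = +y side)",np.degrees(np.arctan2(A[0],A[1])).round(1) ,"n",len(ang))
    return ctr
E
python3 - <<'E'
from trk import *
for k in("0","4","5"): track(cv2.imread(f"pics/scene{k}.png"))
E
```

```text
scene lid end [662.1  60.9] res [-0.8  0.   0. ] label angle from up (+ = +y side) -160.6 n 42
scene lid end [662.1  60.9] res [-0.8  0.   0. ] label angle from up (+ = +y side) -160.6 n 42
scene lid end [665.3  58.2] res [ 2.4  3.3 -0.1] label angle from up (+ = +y side) -158.7 n 36
```

```bash
sed -i 's/m=((H>100)&(H<130)&(S>130)).astype(np.uint8)/q=b.astype(int);m=((q[...,0]>q[...,2]*1.5+15)|((q[...,0]>q[...,2]*1.35)\&(V<90)\&(S>90))|(q[...,2]>q[...,0]+35)\&(q[...,2]>q[...,1]+35)).astype(np.uint8)/' trk.py
python3 - <<'E'
from trk import *
c=ctrl.get_calibration("scene")
for k in("0","5"):
    b=cv2.imread(f"pics/scene{k}.png");track(b);print(lid(b,c)[1])
b=cv2.imread("pics/scene5.png");print(b[243,280:330].tolist())
E
```

```text
scene lid end [662.1  60.9] res [-0.8  0.   0. ] label angle from up (+ = +y side) -160.6 n 42
[294 222  35  33 904]
scene lid end [661.6  56.4] res [1.4 2.2 0. ] label angle from up (+ = +y side) -165.1 n 36
[290 222  35  34 903]
[[178, 178, 169], [174, 173, 165], [176, 177, 168], [175, 175, 168], [173, 177, 167], [174, 175, 167], [175, 174, 167], [178, 176, 166], [176, 175, 170], [137, 152, 152], [95, 66, 51], [67, 29, 5], [69, 29, 2], [69, 34, 13], [62, 33, 5], [58, 35, 11], [55, 33, 12], [60, 37, 13], [55, 30, 6], [57, 32, 4], [60, 36, 12], [56, 30, 12], [56, 31, 8], [56, 32, 17], [56, 34, 9], [56, 30, 13], [54, 32, 9], [58, 36, 13], [55, 34, 10], [56, 35, 16], [57, 34, 17], [56, 37, 13], [59, 36, 12], [57, 37, 16], [58, 31, 11], [58, 34, 19], [58, 36, 19], [57, 34, 13], [57, 34, 12], [54, 27, 10], [57, 31, 16], [63, 35, 14], [68, 30, 10], [66, 29, 0], [74, 58, 53], [95, 104, 107], [98, 116, 125], [99, 119, 124], [110, 127, 137], [111, 127, 138]]
```

```bash
sed -i 's/return np.round(\(\[c\["fx"\].*\]\),1)$/return np.array(\1)/' h.py; sed -i 's/,diff_step=1e-3//' trk.py
python3 - <<'E'
from trk import *
for k in("0","5"): track(cv2.imread(f"pics/scene{k}.png"))
E
python3 -m pendant '[[-0.0002,-0.003,0,0,0,0,0],[-0.0008,-0.008,0,0,0,0,0],[-0.0014,-0.014,0,0,0,0,0],[-0.002,-0.02,0,0,0,0,0],[-0.0025,-0.025,0,0,0,0,0],[-0.0028,-0.028,0,0,0,0,0],[-0.003,-0.03,0,0,0,0,0],[-0.003,-0.03,0,0,0,0,0]]'
python3 - <<'E'
from trk import *
b=ctrl.get_image("scene");cv2.imwrite("pics/scene6.png",b);track(b,40)
E
```

```text
scene lid end [662.3  61.9] res [-0.4  0.4 -0. ] label angle from up (+ = +y side) -158.9 n 42
scene lid end [660.5  52. ] res [-0.4  0.4 -0. ] label angle from up (+ = +y side) -173.4 n 36
clock: 12.95
eef_pos: [575.0, 33.9, 89.5]
tool_rot: [-3.14, -0.0, 1.473]
force: [-4.6, -0.1, 8.8]
width: 43.1
scene lid end [661.6  36.5] res [-0.4  0.4 -0. ] label angle from up (+ = +y side) 169.4 n 22
```

The tracking is consistent: 50 mm of tip travel gave 25.4 mm of jar travel and 31.7° of turn. I'll lift, check that the jar rests, and set the fingers back.

```bash
python3 -m pendant '[[0,0,0.001,0,0,0,0],[0,0,0.003,0,0,0,0],[0,0,0.01,0,0,0,0],[0.001,0.008,0.012,0,0,0,0],[0.002,0.018,0.012,0,0,0,0],[0.0026,0.027,0.012,0,0,0,0],[0.0026,0.027,0.012,0,0,0,0]]'
python3 - <<'E'
from trk import *
b=ctrl.get_image("scene");cv2.imwrite("pics/scene7.png",b);track(b,36)
E
```

```text
clock: 13.7
eef_pos: [578.6, 64.4, 100.4]
tool_rot: [-3.141, -0.001, 1.477]
force: [0.6, 0.1, -0.7]
width: 42.4
scene lid end [661.6  36.5] res [-0.4  0.4 -0. ] label angle from up (+ = +y side) 165.4 n 25
```

```bash
python3 -m pendant '[[0,0,-0.006,0,0,0,0],[0,0,-0.011,0,0,0,0],[0,0,-0.0125,0,0,0,0],[0,0,-0.0125,0,0,0,0],[-0.0003,-0.003,-0.0125,0,0,0,0],[-0.0008,-0.008,-0.0125,0,0,0,0],[-0.0015,-0.014,-0.0125,0,0,0,0],[-0.0021,-0.02,-0.0125,0,0,0,0]]'
python3 -m pendant '[[-0.0006,-0.006,0,0,0,0,0],[-0.0013,-0.012,0,0,0,0,0],[-0.002,-0.018,0,0,0,0,0],[-0.0026,-0.024,0,0,0,0,0],[-0.0033,-0.03,0,0,0,0,0],[-0.0038,-0.034,0,0,0,0,0],[-0.0041,-0.037,0,0,0,0,0],[-0.0041,-0.037,0,0,0,0,0]]'
python3 -m pendant '[[0,0,0.001,0,0,0,0],[0,0,0.003,0,0,0,0],[0,0,0.01,0,0,0,0],[0.001,0.008,0.0125,0,0,0,0],[0.002,0.018,0.0125,0,0,0,0],[0.003,0.027,0.0125,0,0,0,0],[0.003,0.027,0.0125,0,0,0,0]]'
python3 - <<'E'
from trk import *
for i in(8,81):
    b=ctrl.get_image("scene");cv2.imwrite(f"pics/scene{i}.png",b);track(b,8)
    b=ctrl.get_image("top");cv2.imwrite(f"pics/top{i}.png",b)
E
```

```text
clock: 14.55
eef_pos: [576.1, 41.1, 90.0]
tool_rot: [-3.141, -0.001, 1.473]
force: [-4.7, 1.0, 18.6]
width: 42.9
clock: 15.35
eef_pos: [571.3, 2.7, 89.1]
tool_rot: [-3.14, 0.0, 1.472]
force: [-4.1, -1.2, 12.9]
width: 42.6
clock: 16.05
eef_pos: [575.5, 34.5, 100.4]
tool_rot: [-3.141, -0.001, 1.477]
force: [-0.1, 0.3, -0.8]
width: 42.9
scene lid end [656.3 -14.4] res [ 9.4 -9.2  1. ] label angle from up (+ = +y side) 108.6 n 9
scene lid end [656.3 -14.4] res [ 9.4 -9.2  1. ] label angle from up (+ = +y side) 108.6 n 9
```

```bash
sed -i 's/    n,l,st,ce=/    m=cv2.morphologyEx(m,cv2.MORPH_OPEN,cv2.getStructuringElement(cv2.MORPH_ELLIPSE,(9,9)))\n    n,l,st,ce=/' trk.py
python3 - <<'E'
from trk import *
for k,y in((0,60),(7,36),(8,8),(81,8)): track(cv2.imread(f"pics/scene{k}.png"),y)
E
```

```text
scene lid end [662.3  61.9] res [-0.4  0.4 -0. ] label angle from up (+ = +y side) -158.9 n 42
scene lid end [661.6  36.5] res [-0.4  0.4 -0. ] label angle from up (+ = +y side) 165.4 n 25
scene lid end [656.2   6.9] res [-0.3  0.2 -0. ] label angle from up (+ = +y side) 130.1 n 30
scene lid end [656.2   6.9] res [-0.3  0.2 -0. ] label angle from up (+ = +y side) 130.1 n 30
```

```bash
python3 -m pendant '[[0,0,-0.006,0,0,0,0],[0,0,-0.011,0,0,0,0],[0,0,-0.0125,0,0,0,0],[0,0,-0.0125,0,0,0,0],[-0.0003,-0.003,-0.0125,0,0,0,0],[-0.0008,-0.008,-0.0125,0,0,0,0],[-0.0015,-0.014,-0.0125,0,0,0,0],[-0.0021,-0.02,-0.0125,0,0,0,0]]'
python3 -m pendant '[[-0.0006,-0.006,0,0,0,0,0],[-0.0013,-0.012,0,0,0,0,0],[-0.002,-0.018,0,0,0,0,0],[-0.0026,-0.024,0,0,0,0,0],[-0.0033,-0.03,0,0,0,0,0],[-0.0038,-0.034,0,0,0,0,0],[-0.0041,-0.037,0,0,0,0,0],[-0.0041,-0.037,0,0,0,0,0]]'
python3 -m pendant '[[0,0,0.001,0,0,0,0],[0,0,0.003,0,0,0,0],[0,0,0.01,0,0,0,0],[0.001,0.008,0.0125,0,0,0,0],[0.002,0.018,0.0125,0,0,0,0],[0.003,0.027,0.0125,0,0,0,0],[0.003,0.027,0.0125,0,0,0,0]]'
python3 - <<'E'
from trk import *
for i in(9,):
    b=ctrl.get_image("scene");cv2.imwrite(f"pics/scene{i}.png",b);track(b,-22)
    b=ctrl.get_image("top");cv2.imwrite(f"pics/top{i}.png",b)
E
```

```text
clock: 17.05
eef_pos: [573.0, 11.2, 90.0]
tool_rot: [-3.141, -0.001, 1.473]
force: [-5.2, 0.9, 19.0]
width: 42.8
clock: 17.85
eef_pos: [568.2, -27.0, 88.9]
tool_rot: [-3.14, 0.0, 1.472]
force: [-4.5, -0.1, 11.3]
width: 42.4
clock: 18.55
eef_pos: [572.4, 4.5, 100.4]
tool_rot: [-3.141, -0.001, 1.477]
force: [0.3, -0.6, -0.2]
width: 42.7
scene lid end [651.3 -20.2] res [-0.1  0.1 -0. ] label angle from up (+ = +y side) 98.7 n 43
```

```bash
python3 -m pendant '[[0,0,-0.006,0,0,0,0],[0,0,-0.011,0,0,0,0],[0,0,-0.0125,0,0,0,0],[0,0,-0.0125,0,0,0,0],[-0.0003,-0.003,-0.0125,0,0,0,0],[-0.0008,-0.008,-0.0125,0,0,0,0],[-0.0015,-0.014,-0.0125,0,0,0,0],[-0.0021,-0.02,-0.0125,0,0,0,0]]'
python3 -m pendant '[[-0.0006,-0.006,0,0,0,0,0],[-0.0013,-0.012,0,0,0,0,0],[-0.002,-0.018,0,0,0,0,0],[-0.0026,-0.024,0,0,0,0,0],[-0.0033,-0.03,0,0,0,0,0],[-0.0038,-0.034,0,0,0,0,0],[-0.0041,-0.037,0,0,0,0,0],[-0.0041,-0.037,0,0,0,0,0]]'
python3 -m pendant '[[0,0,0.001,0,0,0,0],[0,0,0.003,0,0,0,0],[0,0,0.01,0,0,0,0],[0.001,0.008,0.0125,0,0,0,0],[0.002,0.018,0.0125,0,0,0,0],[0.003,0.029,0.0125,0,0,0,0],[0.003,0.029,0.0125,0,0,0,0]]'
python3 - <<'E'
from trk import *
for i in(10,):
    b=ctrl.get_image("scene");cv2.imwrite(f"pics/scene{i}.png",b);track(b,-48)
    a=ctrl.get_image("top");cv2.imwrite(f"pics/top{i}.png",a)
    B=cv2.resize(b[180:300,190:330],(460,400));A=cv2.resize(a[150:300,210:400],(340,268))
    cv2.imwrite("pics/v10.png",np.hstack([B,cv2.copyMakeBorder(A,0,132,0,0,cv2.BORDER_CONSTANT)]))
E
```

```text
clock: 19.45
eef_pos: [569.7, -19.1, 90.0]
tool_rot: [-3.141, -0.001, 1.473]
force: [-5.7, 1.4, 19.2]
width: 43.0
clock: 20.25
eef_pos: [564.9, -57.3, 88.6]
tool_rot: [-3.14, 0.001, 1.472]
force: [-3.6, -1.2, 8.5]
width: 42.6
clock: 20.95
eef_pos: [569.2, -23.1, 100.5]
tool_rot: [-3.141, -0.002, 1.478]
force: [1.2, 0.6, -0.4]
width: 42.6
scene lid end [649.2 -51.5] res [-0.6  0.6 -0.1] label angle from up (+ = +y side) 60.9 n 45
```

View pics/v10.png

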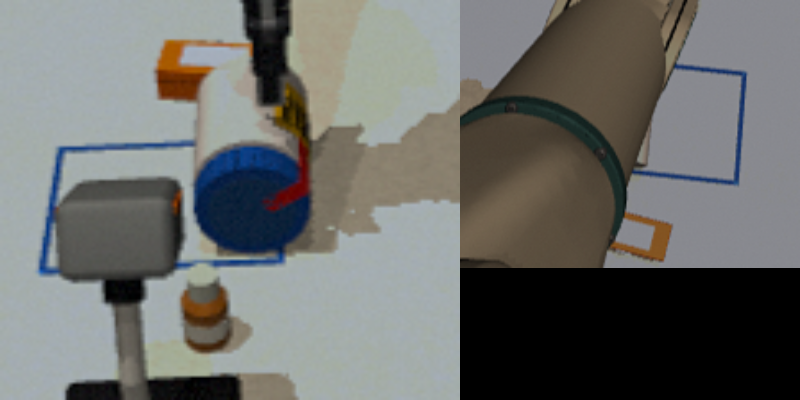

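The jar is rolling cleanly. The label edge shows on the +y side at (290,105), and about 60° (48 mm) remains. That is 9 pictures viewed.

```bash
python3 -m pendant '[[0,0,-0.006,0,0,0,0],[0,0,-0.011,0,0,0,0],[0,0,-0.0125,0,0,0,0],[0,0,-0.0125,0,0,0,0],[-0.0003,-0.003,-0.0125,0,0,0,0],[-0.0008,-0.008,-0.0125,0,0,0,0],[-0.0015,-0.014,-0.0125,0,0,0,0],[-0.0021,-0.02,-0.0125,0,0,0,0]]'
python3 -m pendant '[[-0.0006,-0.006,0,0,0,0,0],[-0.0013,-0.012,0,0,0,0,0],[-0.002,-0.018,0,0,0,0,0],[-0.0025,-0.023,0,0,0,0,0],[-0.003,-0.027,0,0,0,0,0],[-0.0033,-0.029,0,0,0,0,0],[-0.0034,-0.03,0,0,0,0,0],[-0.0034,-0.03,0,0,0,0,0]]'
python3 -m pendant '[[0,0,0.001,0,0,0,0],[0,0,0.003,0,0,0,0],[0,0,0.01,0,0,0,0],[0.001,0.008,0.0125,0,0,0,0],[0.002,0.016,0.0125,0,0,0,0],[0.0025,0.023,0.0125,0,0,0,0],[0.0025,0.023,0.0125,0,0,0,0]]'
python3 - <<'E'
from trk import *
b=ctrl.get_image("scene");cv2.imwrite(f"pics/scene11.png",b);track(b,-76)
E
```

```text
clock: 21.85
eef_pos: [566.5, -47.3, 90.0]
tool_rot: [-3.141, -0.001, 1.473]
force: [-5.3, 0.0, 19.4]
width: 42.5
clock: 22.65
eef_pos: [562.7, -78.1, 89.3]
tool_rot: [-3.141, 0.0, 1.472]
force: [-4.9, -0.9, 13.6]
width: 42.8
clock: 23.35
eef_pos: [566.1, -51.1, 100.5]
tool_rot: [-3.141, -0.001, 1.477]
force: [-0.5, 0.4, 0.7]
width: 42.6
scene lid end [646.1 -67.3] res [-1.1  1.1 -0.1] label angle from up (+ = +y side) -0.5 n 57
```

```bash
python3 -m pendant '[[0,0,-0.006,0,0,0,0],[0,0,-0.011,0,0,0,0],[0,0,-0.0125,0,0,0,0],[0,0,-0.0125,0,0,0,0],[-0.0003,-0.003,-0.0125,0,0,0,0],[-0.0008,-0.008,-0.0125,0,0,0,0],[-0.0015,-0.014,-0.0125,0,0,0,0],[-0.0021,-0.02,-0.0125,0,0,0,0]]'
python3 -m pendant '[[-0.0006,-0.006,0,0,0,0,0],[-0.0012,-0.011,0,0,0,0,0],[-0.0017,-0.015,0,0,0,0,0],[-0.002,-0.018,0,0,0,0,0],[-0.0022,-0.02,0,0,0,0,0],[-0.0022,-0.02,0,0,0,0,0]]'
python3 -m pendant '[[0,0,0.001,0,0,0,0],[0,0,0.003,0,0,0,0],[0,0,0.01,0,0,0,0],[0,0.02,0.03,0,0,0,0],[0,0.06,0.06,0,0,0,0],[0,0.1,0.1,0,0,0,0],[0,0.14,0.12,0,0,0,0],[0,0.18,0.12,0,0,0,0]]'
python3 -m pendant '[[0,0.04,0,0,0,0,0],[0,0.08,0,0,0,0,0],[0,0.12,0,0,0,0,0],[0,0.12,0,0,0,0,0],[0,0.12,0,0,0,0,0]]'
python3 - <<'E'
from trk import *
b=ctrl.get_image("scene");cv2.imwrite(f"pics/scene12.png",b);track(b,-90)
c=ctrl.get_calibration("wrist");w=ctrl.get_image("wrist");a=ctrl.get_image("top");cv2.imwrite("pics/top12.png",a);cv2.imwrite("pics/w12.png",w);np.save("w12.npy",c,allow_pickle=True)
A=cv2.resize(a[165:265,275:385],None,fx=4.5,fy=4.5,interpolation=cv2.INTER_CUBIC);W=cv2.resize(w,(300,225));B=cv2.resize(b[190:280,200:320],(300,225))
cv2.imwrite("pics/v12.png",np.hstack([np.clip(A*1.4,0,255).astype(np.uint8),np.vstack([W,B])]))
E
```

```text
clock: 24.2
eef_pos: [563.5, -74.4, 90.0]
tool_rot: [-3.141, -0.001, 1.473]
force: [-5.8, 0.9, 19.6]
width: 42.6
clock: 24.8
eef_pos: [560.9, -95.2, 89.7]
tool_rot: [-3.141, 0.0, 1.472]
force: [-4.0, -1.0, 17.4]
width: 42.8
clock: 25.6
eef_pos: [564.1, 88.2, 212.0]
tool_rot: [3.135, -0.002, 1.473]
force: [0.0, -0.4, -0.8]
width: 43.0
clock: 26.1
eef_pos: [561.4, 207.6, 208.0]
tool_rot: [-3.141, 0.001, 1.476]
force: [-0.1, 0.2, -0.6]
width: 42.8
scene lid end [649.4 -77.5] res [-7.2  7.2 -0.8] label angle from up (+ = +y side) -32.1 n 57
```

View pics/v12.png

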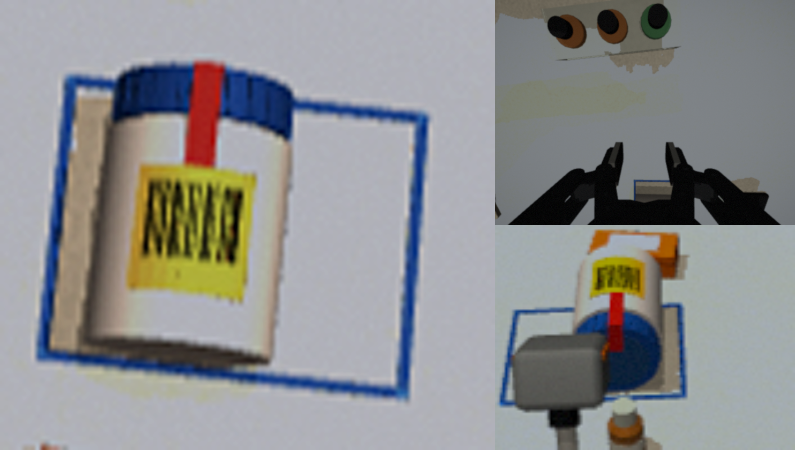

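The top crop shows the label nearly up inside the frame, with corners (142,165), (256,176), (241,301), (129,288). The wall silhouettes run (110,115)-(88,337) and (290,140)-(268,362). I'll fit the pose from these.

```bash
cat > fit.py <<'E'
from h import *
from scipy.optimize import least_squares
def fit(lab,Lp,Rp):
    c=ctrl.get_calibration("top")
    def parts(q):
        o=np.array([q[0],q[1],46.]);a=np.array([np.cos(q[2]),np.sin(q[2]),0]);s=np.array([-a[1],a[0],0]);return o,a,s
    def pt(q,l,t): o,a,s=parts(q);return px(c,o+l*a+46*(np.sin(t)*s+np.cos(t)*np.array([0,0,1])))
    h=29/46
    def f(q):
        r=[]
        for (l,t),p in zip([(30,h),(30,-h),(-30,-h),(-30,h)],lab): r+=list(pt(q,l,t+q[3])-p)
        o,a,s=parts(q)
        for p,sg in [(x,1) for x in Lp]+[(x,-1) for x in Rp]:
            C,d=ray(c,*p);nrm=np.cross(d,a);nrm/=np.linalg.norm(nrm)  # distance of ray to axis = 46
            r.append((abs((C-o)@nrm)-46)*.45)
        return r
    s=least_squares(f,[570,-90,-.1,0]);print("origin",s.x[:2].round(1),"yaw deg",np.degrees(s.x[2]).round(1),"label angle (+ = +y)",np.degrees(s.x[3]).round(1),"res",np.round(s.fun,1))
    F=np.array([[491.6,-198],[514.6,-13.1],[657.6,-28.9],[637.7,-214.4]]);print("frame mid",F.mean(0))
E
python3 - <<'E'
from fit import *
k=lambda u,v:np.array([u/4.5+275,v/4.5+165])
fit([k(142,165),k(256,176),k(241,301),k(129,288)],[k(110,115),k(88,337)],[k(290,140),k(268,362)])
E
```

```text
origin [563.2 -84.8] yaw deg -7.2 label angle (+ = +y) 2.7 res [-0.1 -0.2 -0.1  0.1  0.5  0.  -0.2  0.1 -0.4 -1.  -0.6 -0.8]
frame mid [ 575.375 -113.6  ]
```

```bash
python3 -m pendant '[[0,-0.045,0,0,0,0,0],[0,-0.09,0,0,0,0,0],[0,-0.135,0,0,0,0,0],[0,-0.18,0,0,0,0,0],[0,-0.225,-0.01,0,0,0,0],[0,-0.265,-0.04,0,0,0,0],[0.001,-0.288,-0.08,0,0,0,0],[0.001,-0.29,-0.1,0,0,0,0]]'
python3 -m pendant '[[0,0,-0.003,0,0,0,0],[0,0,-0.005,0,0,0,0],[0,0,-0.005,0,0,0,0],[0,0,-0.005,0,0,0,0]]'
```

```text
clock: 27.05
eef_pos: [560.5, -90.3, 106.5]
tool_rot: [-3.14, 0.003, 1.464]
force: [-0.9, -0.1, 0.5]
width: 42.9
clock: 27.45
eef_pos: [563.8, -83.0, 104.6]
tool_rot: [3.139, -0.0, 1.475]
force: [-0.7, -0.0, -0.4]
width: 42.9
```

```bash
python3 -m pendant '[[0,0,-0.006,0,0,0,0],[0,0,-0.011,0,0,0,0],[0,0,-0.013,0,0,0,0],[0,0,-0.014,0,0,0,0],[0,0,-0.0145,0,0,0,0],[0,0,-0.0145,0,0,0,0]]'
```

```text
clock: 28.05
eef_pos: [562.6, -83.7, 90.1]
tool_rot: [3.142, -0.001, 1.474]
force: [-2.6, 1.9, 11.9]
width: 42.8
```

```bash
python3 -m pendant '[[-0.0001,-0.001,0,0,0,0,0],[-0.0003,-0.0025,0,0,0,0,0],[-0.0005,-0.004,0,0,0,0,0],[-0.0006,-0.005,0,0,0,0,0],[-0.0006,-0.0052,0,0,0,0,0],[-0.0006,-0.0052,0,0,0,0,0]]'
python3 -m pendant '[[0,0,0.001,0,0,0,0],[0,0,0.003,0,0,0,0],[0,0,0.01,0,0,0,0],[0,0.02,0.03,0,0,0,0],[0,0.06,0.06,0,0,0,0],[0,0.1,0.1,0,0,0,0],[0,0.14,0.12,0,0,0,0],[0,0.18,0.12,0,0,0,0]]'
python3 -m pendant '[[0,0.04,0,0,0,0,0],[0,0.08,0,0,0,0,0],[0,0.12,0,0,0,0,0],[0,0.12,0,0,0,0,0],[0,0.12,0,0,0,0,0]]'
python3 - <<'E'
from trk import *
a=ctrl.get_image("top");cv2.imwrite("pics/top13.png",a);b=ctrl.get_image("scene")
A=cv2.resize(a[165:265,275:385],None,fx=4.5,fy=4.5,interpolation=cv2.INTER_CUBIC);B=cv2.resize(b[180:280,110:310],(300,150));T=cv2.resize(a[140:310,210:480],(300,189))
P=np.vstack([B,T]);P=cv2.copyMakeBorder(P,0,450-len(P),0,0,cv2.BORDER_CONSTANT)
cv2.imwrite("pics/v13.png",np.hstack([np.clip(A*1.4,0,255).astype(np.uint8),P]))
E
```

```text
clock: 28.65
eef_pos: [561.9, -89.0, 90.1]
tool_rot: [-3.142, -0.0, 1.474]
force: [-3.6, 0.0, 11.5]
width: 42.6
clock: 29.45
eef_pos: [564.5, 93.1, 212.7]
tool_rot: [3.135, -0.002, 1.474]
force: [1.1, -0.3, -0.5]
width: 42.5
clock: 29.95
eef_pos: [561.8, 212.4, 208.7]
tool_rot: [-3.141, 0.0, 1.477]
force: [0.3, -1.3, 0.2]
width: 43.0
```

View pics/v13.png

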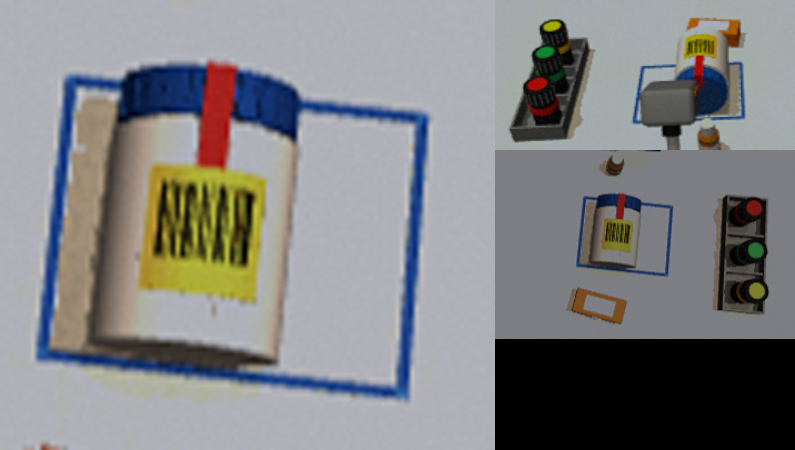

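The label is upright inside the frame with corners (152,165), (267,175), (254,301), (140,289). The silhouettes run (116,118)-(93,340) and (297,140)-(276,362), and the bystanders are unchanged.

Run:
```python
from fit import *
k=lambda u,v:np.array([u/4.5+275,v/4.5+165])
fit([k(152,165),k(267,175),k(254,301),k(140,289)],[k(116,118),k(93,340)],[k(297,140),k(276,362)])
a=ctrl.get_image("top").astype(int);b=cv2.imread("pics/top13.png").astype(int)
print("moved px diff",np.abs(a-b)[165:265,275:385].mean().round(2),np.abs(a-b)[165:265,275:385].max())
```

```text
origin [563.4 -88.1] yaw deg -6.9 label angle (+ = +y) -0.3 res [ 0.1 -0.3 -0.3  0.3  0.1  0.1 -0.1 -0.1 -0.5 -0.5 -0.4 -0.7]
frame mid [ 575.375 -113.6  ]
moved px diff 0.88 7
```

```bash
python3 -c "
from cell import ctrl
print(ctrl.finish_job(), ctrl.read_state()['clock'])"
```

```text
the job is handed in; nothing more can be done
the job is handed in; nothing more can be done
```

I cleared the frame first and then rolled the jar in. I handed the job in shortly after 30 s on the robot clock, with the arm lifted well clear.

- **Canister:** I gripped the green canister, carried it over and set it in the middle tray bay without dropping it. The last pictures show it upright between the yellow and red canisters.
- **Jar:** I rolled it toward the frame with fingertips on its top (9 to 20 N) in six strokes plus one small correcting nudge. It stayed put when checked after the lifts.
- **Label:** The last top-camera fit puts the label within 1° of straight up (-0.3°). The jar lies inside the frame, about 25 mm off its middle toward +y and 7 mm clear of the near tape.
- **Stillness and bystanders:** Two successive top views of the jar show no movement. By eye in the last pictures, the outer canisters, oil bottle and slide box look where they started; I did not remeasure them.

**Checks that disagreed:**
- **Lid tracker:** The scene-camera tracker became unreliable near the end because the imager hid part of the lid, so I used the top-camera fit instead.
- **Distance rolled:** Before the final nudge, the distance rolled suggested 4 to 8° left, where the fit said 2.7°. I trusted the fit.
- **Sideways force:** About 4 to 6 N acted along the jar's axis during the strokes. The fitted axis turned from about -5.5° to -7°, much of which may be measurement error.

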